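Lay the cutting-disc carton flat

TASK

The thin cutting discs in the carton with the orange lid are standing on edge and will warp. Tip that carton over away from the robot, against the near edge of the bright storage plate, without lifting it up in the air, so that it ends lying flat on its side on the plate, square to it, with its base along that near edge. Leave the carton with the blue lid and the tin of rods standing where they are.

Things in the scene. Friction and masses are not known exactly. Their poses are not given: they have to be found in the camera images.
- orange_carton: Loose closed carton, orange lid band, 90 (own x) x 130 (y) x 130 mm high (z), 0.5 to 1 kg. Origin: centre of its underside. Starts upright, own +x away from the robot; its far 130 x 130 face is 4 to 10 mm short of the plate's near edge, parallel within 2 degrees. Pushed low it slides, pushed high at the stop it tips, to lie 90 mm high on its far face, own +x down.
- blue_carton: The same carton with a blue lid band, same size, origin and axes. It, the orange carton and the rod tin stand in a row along the plate's near edge in any order, neighbours' centres 165 to 205 mm apart. It must stay upright where it is.
- plate: Bright metal plate fixed flat on the table, 200 (own x) x 540 (y) x 12 mm thick (z up). Origin: centre of its underside, at table height. Own +x points away from the robot; its near edge, the stop, is at own x = -100 mm. Nothing stands on it; it may be turned up to 15 degrees.
- rod_tin: Tin of welding rods standing on the table in the same row: 72 mm across, 110 mm high, thin rods sticking up to 240 mm above the table. Origin: centre of its underside. It must stay where it is. (A hammer lies on the table beyond the plate's right end.)
There are look-alikes about, which are no part of the job. What is shaped like the blue_carton but turquoise is not meant.

How it is judged:
At the end, for the whole second after the job is handed in: Orange carton at rest on its former far side, flat within 10 deg, square to the plate within 15 deg, resting on it: former underside at most 45 mm short of or 30 mm past the near edge, middle 50 mm or more inside the plate's ends. Blue carton and rod tin upright, within 20 mm of their starts (angle between orange_carton's own x axis and vertical above 2.96 rad and angle between the z axis of orange_carton and the x axis of plate, either way round below 0.26 rad and x of orange_carton in the frame of plate between -0.145 and -0.07 m and y of orange_carton in the frame of plate between -0.22 and 0.22 m and z of orange_carton in the frame of plate between 0.05 and 0.065 m and linear speed of orange_carton below 0.01 m/s and angle between each of blue_carton, rod_tin's own z axis and vertical below 0.1 rad and distance of each of blue_carton, rod_tin from where it was at the start of the episode below 0.02 m); the robot touches nothing.
It fails at once if the orange carton is lifted into the air instead of tipped (underside centre more than 100 mm above the table) (height (world z) of orange_carton above 0.1 m).
It fails at once if the blue carton is knocked over or pushed 20 mm or more (angle between blue_carton's own z axis and vertical above 0.3 rad or distance of blue_carton from where it was at the start of the episode above 0.02 m).
It fails at once if the rod tin is knocked over or pushed 20 mm or more (angle between rod_tin's own z axis and vertical above 0.3 rad or distance of rod_tin from where it was at the start of the episode above 0.02 m).
It also fails if it takes over 32 s, if anything falls off the work surface, if the arm or the gripper's body presses on something with over 40 N, if the wrist force passes 120 N, or if a joint passes its speed limit or range.

ROBOT

A 6-joint arm with a two-finger parallel gripper is mounted at the origin on the work surface. World frame = base frame: x ahead of the robot, y to its left, z up, the work surface at z = 0. Lengths are in m, angles in rad, forces in N, time in s.
With the tool pointing down it reaches from about 0.325 to 0.9 m from the base axis. Payload 6.1 kg.
Tool frame: the origin (TCP) lies between the finger pads; the fingertips stand 11 mm ahead of it and the grasp point (between the pads) lies 8 mm behind it; x points along the fingers, y is the direction in which the jaws open and shut, and the axes are right-handed (so a half turn about x gives the same grasp; the last joint's range is limited). The gripper opens to 87 mm and grips with 3 to 60 N. Pads are 19 mm wide; open, the fingers measure 117 mm over their backs; the gripper's body (75 mm by 190 mm) begins 51 mm behind the grasp point.
Start: joints at [-1.227, 0.22, 1.526, -0, 1.395, -0.126], TCP at [0.283, -0.557, 0.234] pointing down, gripper open.
Joint ranges: [-2.98, 2.98], [-0.91, 2.08], [0.09, 2.57], [-1.24, 4.39], [0.2, 2.65], [-2.68, 2.68]. Speed limits (rad/s): [2.57, 2.57, 3.01, 3.14, 3.14, 3.14].

INTERFACE

Orientations are given as a rotation vector (axis times angle).
In Python, from bench import r gives the robot as it stands.
- The arm moves only by the tool drive_tool, never from a script. Its argument "steps" is a list of rows, each a list of 6 numbers: the shift along the tool's x, y, z normalised to -1 to 1, where 1 is 0.3 m, then the turn, a rotation vector about the tool's x, y, z normalised to -1 to 1, where 1 is 90 degrees. In form: [[dx, dy, dz, rx, ry, rz], ...]. A call has 1 to 12 rows; each row is the pose to reach, as a shift and turn from the pose commanded when the call began, along the tool's axes at that moment; what a row does not reach only later rows make up. A row lasts 1/10 s, in which the tool goes at most 50 mm and 8.59 degrees, less where a joint would pass 70% of its speed; a pose out of reach is approached as far as the arm can. A call with a number of a shift or a turn outside -1 to 1 is refused whole. A call with a gripper value outside its range is refused whole. "grip" is the opening, from 0 (shut) to 1 (fully open), set as the call begins (left out, the last holds). The fingers move at their own pace and stop on an object; "squeeze" is the grip in N (left out, the last holds). Time passes only in rows, so rows that repeat a pose let the fingers close. It gives the time, the measured TCP pose, the force and the opening at its end, in the units of the state.
- r.get_obs(): the state, without advancing time (a new reading comes with each control period).
- r.grab_frame(name): name is "scene" or "side" or "wrist"; returns the picture (400x640x3 uint8, red, green, blue); there is no depth.
- r.camera_model(name): a dict with "fov_y" (degrees; the focal length in pixels is half the picture's height over the tangent of half this angle, whatever the lens; pixels are square), "cx", "cy" (the principal point, pixels), "R" (3x3) and "t" (3): a world point X has camera coordinates R X + t; the wrist camera has in their place "hand_eye" (4x4, takes a point from camera to tool coordinates, whose origin is the TCP and whose axes are the tool frame's). Camera axes: x right, y down, z forward; pixel columns grow to the right and rows downward; lengths in m; the calibration is good to about 2 mm. A picture is of the moment at which its call begins: read the wrist's pose just before it. camera_model takes no time and is no camera call.
- r.job_done(): hands the job in, once; it reports no verdict.
The state is a dict: "time": time; "q": joint angles; "qvel": joint speeds; "tau": joint torques, N m; "tool_pos": TCP position; "orientation": TCP orientation; "ft_force": force on the tool from outside, world axes, zero at the start; "wrist_torque": the same for the moment, N m; "width": opening from 0.0 (shut) to 1.0 (fully open).
Only numpy, scipy, OpenCV 4.12 (cv2) and the standard library are available. Lean on these libraries where they do the work, as an engineer would, in place of code of your own. Each camera call takes 0.05 s, during which the arm holds its last target. There are 200 camera calls.

## Working session

There is one attempt and no reset: what is moved stays moved. The work goes in short steps, Python scripts to look and compute and a tool call to move; the robot and the scene stay as the last step left them, time stands still between calls to the robot, and variables do not carry over. Pictures are saved under pics/ and viewed, about 8 in all and at most 12, crops included, and the job is handed in when it is done.

Besides the shell and the picture viewer there is one more tool, called after "Request:" in YAML: its name, and indented under it one key for each argument. drive_tool: Moves the arm, as the interface text tells. Its arguments: {"type":"object","properties":{"steps":{"type":"array"},"grip":{"type":"number"},"squeeze":{"type":"number"}},"required":["steps"]}

```bash
mkdir -p pics; ls; python3 - <<'E'
from bench import r
import cv2
for n in ("scene","side"):
    m=r.camera_model(n);print(n,m)
    cv2.imwrite(f"pics/{n}0.png",r.grab_frame(n)[:,:,::-1])
print(r.camera_model("wrist"));print(r.get_obs())
E
```

```text
pics
scene {'fov_y': 48.49716217024672, 'cx': 312.3869295393335, 'cy': 193.4078801288077, 'R': array([[ 0.42642911,  0.90449003,  0.00748356],
       [ 0.77364013, -0.36042717, -0.52112687],
       [-0.46865677,  0.22801325, -0.85344642]]), 't': array([-0.2237473 , -0.35128598,  1.21154444])}
side {'fov_y': 53.655840437632634, 'cx': 318.9798911289438, 'cy': 201.00035097398037, 'R': array([[-0.76089861,  0.64885172, -0.00497437],
       [ 0.60497748,  0.70663457, -0.36697389],
       [-0.23459658, -0.28223931, -0.93021794]]), 't': array([ 0.36907072, -0.29492704,  1.09999213])}
{'fov_y': 68.53982668923335, 'cx': 319.56119603310134, 'cy': 200.86060381881086, 'hand_eye': array([[ 5.44236122e-04, -2.59185542e-01,  9.65827396e-01,
        -1.52344640e-01],
       [ 9.99999552e-01,  8.88527149e-04, -3.25050302e-04,
         3.63731948e-04],
       [-7.73915523e-04,  9.65827140e-01,  2.59185910e-01,
        -7.11135391e-02],
       [ 0.00000000e+00,  0.00000000e+00,  0.00000000e+00,
         1.00000000e+00]])}
{'time': 0.1, 'q': array([-1.22709956e+00,  2.21186662e-01,  1.52751022e+00,  2.05907377e-06,
        1.39468769e+00, -1.26089130e-01]), 'qvel': array([ 0.00184369, -0.00059701, -0.00341884, -0.00049479,  0.00028473,
       -0.00067416]), 'tau': array([ 2.53377293e-03, -4.95945704e+01, -3.88518441e+01,  7.01991795e-02,
        5.15104551e-02, -6.33120453e-05]), 'tool_pos': array([ 0.28275277, -0.55677196,  0.23251507]), 'orientation': array([ 1.96026548,  0.47095385, -1.96065366]), 'ft_force': array([ 0.06174881, -0.03201782,  0.60676374]), 'wrist_torque': array([-0.01621077,  0.00268   , -0.04741467]), 'width': 0.9982284448990919}
```

View pics/scene0.png

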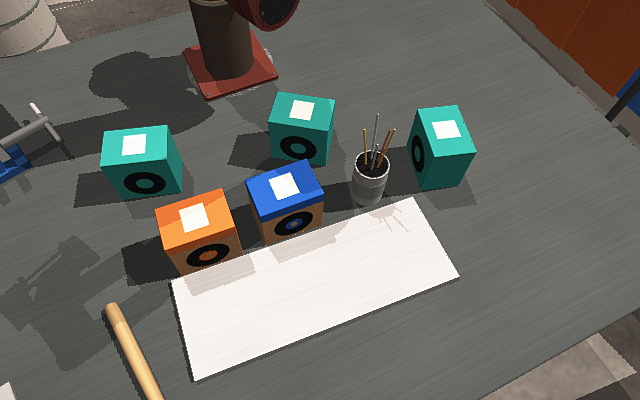

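View pics/side0.png

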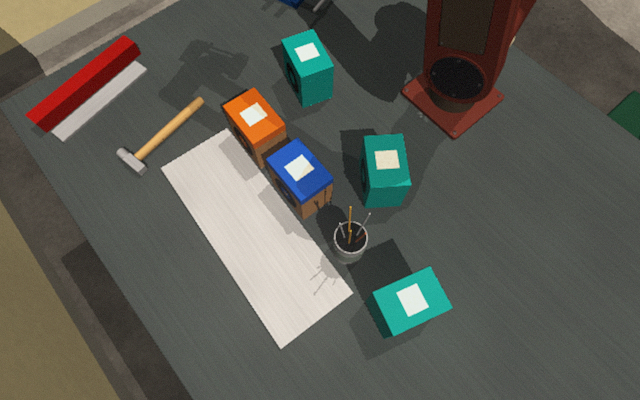

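The scene picture shows orange at about (197,225), blue at (287,190), and the tin at (370,180). The plate's corners are near (414,197), (459,276), (194,381) and (169,278). A turquoise look-alike stands at (140,160), on the robot side of the orange carton. I'll work out positions from both views.

```bash
cat > h.py <<'E'
from bench import r
import numpy as np, cv2
from scipy.spatial.transform import Rotation as Ro
def unproj(n,px,z):
    m=r.camera_model(n);f=200/np.tan(np.radians(m['fov_y']/2))
    out=[]
    for u,v in px:
        d=m['R'].T@np.array([(u-m['cx'])/f,(v-m['cy'])/f,1]);c=-m['R'].T@m['t']
        out.append(c+d*(z-c[2])/d[2])
    return np.array(out)
E
python3 - <<'E'
from h import *
np.set_printoptions(precision=3,suppress=True)
S=lambda l,n,p,z:print(l,n,unproj(n,p,z)[:,:2].tolist().__repr__() if 0 else unproj(n,p,z)[:,:2].round(3).tolist())
S('plate','scene',[(414,197),(459,276),(194,381),(169,278)],.012)
S('plate','side',[(352,293),(281,348),(161,168),(227,128)],.012)
S('orange','scene',[(155,208),(226,189),(238,235),(165,250)],.13)
S('orange','side',[(221,104),(251,87),(287,122),(258,143)],.13)
S('blue','scene',[(246,180),(308,159),(324,191),(260,219)],.13)
S('blue','side',[(264,166),(298,138),(333,181),(301,206)],.13)
S('tin','scene',[(370,163)],.11); S('tin','side',[(351,237)],.11)
S('turqR','scene',[(103,131),(168,125),(181,162),(101,168)],.13)
S('turqM','scene',[(275,93),(335,98),(329,132),(269,125)],.13)
for n,box in (("scene",(90,80,400,330)),("side",(200,20,420,280))):
    x0,y0,x1,y1=box;im=r.grab_frame(n)[y0:y1,x0:x1,::-1];k=2.4 if n=="scene" else 2.3
    cv2.imwrite(f"pics/{n}c.png",cv2.resize(im,None,fx=k,fy=k,interpolation=cv2.INTER_CUBIC))
E
```

```text
plate scene [[0.577, 0.224], [0.772, 0.207], [0.735, -0.33], [0.531, -0.317]]
plate side [[0.577, 0.223], [0.771, 0.21], [0.736, -0.326], [0.539, -0.313]]
orange scene [[0.443, -0.287], [0.459, -0.153], [0.561, -0.166], [0.534, -0.293]]
orange side [[0.535, -0.299], [0.452, -0.291], [0.447, -0.158], [0.532, -0.157]]
blue scene [[0.456, -0.111], [0.461, 0.019], [0.543, 0.015], [0.547, -0.118]]
blue side [[0.557, -0.102], [0.455, -0.108], [0.465, 0.025], [0.555, 0.024]]
tin scene [[0.511, 0.136]]
tin side [[0.515, 0.141]]
turqR scene [[0.217, -0.337], [0.258, -0.21], [0.362, -0.213], [0.31, -0.359]]
turqM scene [[0.268, 0.029], [0.337, 0.142], [0.417, 0.088], [0.347, -0.018]]
```

View pics/scenec.png

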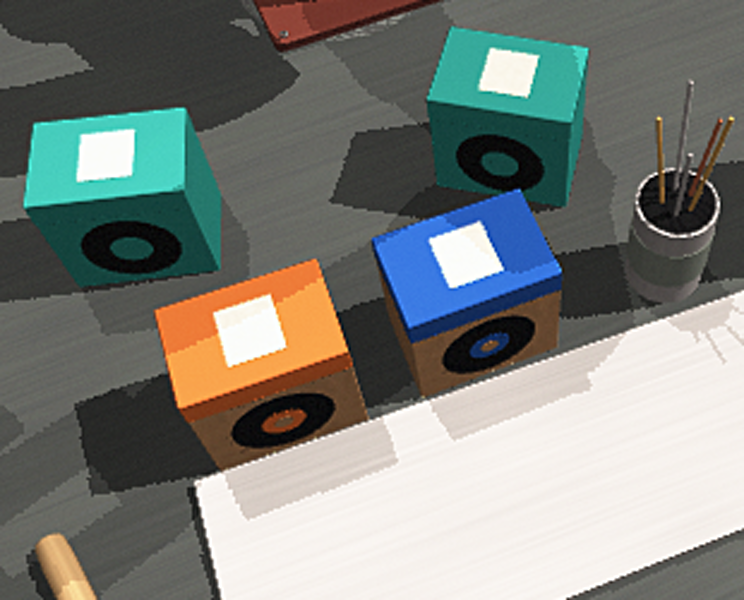

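The zoomed crop confirms the layout. In full-picture pixels, orange's lid corners are (155,209), (222,189), (235,227) and (165,249), with clear floor behind it. The plan is to open the jaws parallel to the plate edge and push orange's near face at two points, sliding it to the stop and then tipping it.

```bash
cat >> h.py <<'E'
np.set_printoptions(precision=4,suppress=True)
YAW=np.radians(-4.2); PX=np.array([np.cos(YAW),np.sin(YAW),0]); PY=np.array([-PX[1],PX[0],0])
RT=np.c_[[0,0,-1],PY,np.cross([0,0,-1],PY)]   # tool x down, jaws along plate y
def pose():
    o=r.get_obs();return o,o['tool_pos'],Ro.from_rotvec(o['orientation']).as_matrix()
def to(p,R=None,flip=False):
    o,tp,T=pose();R=RT if R is None else R
    if flip:R=R@np.diag([1,-1,-1])
    return np.r_[T.T@(np.array(p)-tp)/.3, Ro.from_matrix(T.T@R).as_rotvec()/(np.pi/2)]
E
python3 - <<'E'
from h import *
c=unproj('scene',[(155.4,209),(222.5,189),(235.4,227),(165,249)],.13)
print(c[:,:2],c.mean(0)); c0=np.array([.655,-.053,0])
for p in c: print('plate frame',PX@(p-c0),PY@(p-c0))
g=unproj('side',[(221,104),(251,87),(287,122),(258,143)],.13)
for p in g: print('side',PX@(p-c0),PY@(p-c0))
o,tp,T=pose();print(T)
for f in (0,1):print(to([.405,-.218,.234],flip=f),RT)
E
```

```text
[[ 0.4455 -0.2868]
 [ 0.4565 -0.1593]
 [ 0.5438 -0.165 ]
 [ 0.5323 -0.2925]] [ 0.4945 -0.2259  0.13  ]
plate frame -0.19177839163984736 -0.24850500553469165
plate frame -0.19015405773170319 -0.12050651684374655
plate frame -0.1027022501702436 -0.11983785508044996
plate frame -0.10482917439083961 -0.24788198204956366
side -0.10176548754451749 -0.25377370383730835
side -0.1854745171698225 -0.2527035205025454
side -0.1994782997295629 -0.119705809578133
side -0.11483680078624404 -0.11297929127303519
[[-0.0004  0.4527 -0.8916]
 [ 0.0012 -0.8916 -0.4527]
 [-1.     -0.0012 -0.0002]]
[-0.0028 -0.8229 -0.8746 -1.6542 -0.0011  0.0002] [[ 0.      0.0732  0.9973]
 [ 0.      0.9973 -0.0732]
 [-1.      0.      0.    ]]
[-0.0028 -0.8229 -0.8746  0.3458  0.0001  0.0008] [[ 0.      0.0732  0.9973]
 [ 0.      0.9973 -0.0732]
 [-1.      0.      0.    ]]
```

Request:
drive_tool:
  steps:
    - [0,-0.41,-0.44,0.173,0,0]
    - [0,-0.82,-0.87,0.346,0,0]
    - [0,-0.82,-0.87,0.346,0,0]
    - [0,-0.82,-0.87,0.346,0,0]
    - [0,-0.82,-0.87,0.346,0,0]
    - [0,-0.82,-0.87,0.346,0,0]
    - [0,-0.82,-0.87,0.346,0,0]
    - [0,-0.82,-0.87,0.346,0,0]
    - [0,-0.82,-0.87,0.346,0,0]
    - [0,-0.82,-0.87,0.346,0,0]
    - [0,-0.82,-0.87,0.346,0,0]
  grip: 1

```text
time: 1.3
tool_pos: [0.4039, -0.2212, 0.2335]
orientation: [-2.183, 0.083, 2.183]
ft_force: [-0.4, -0.3, 0.4]
width: 0.999
```

```bash
python3 - <<'E'
from h import *
o,tp,T=pose();print(o['time'],tp,T,o['qvel'].round(3))
p=np.array([.655,-.053,0])-.235*PX-.184*PY
print(p,to([p[0],p[1],.092],flip=1))
cv2.imwrite("pics/w1.png",r.grab_frame("wrist")[:,:,::-1])
E
```

```text
1.3 [ 0.4039 -0.2212  0.2335] [[-0.0004 -0.0755 -0.9971]
 [-0.0003 -0.9971  0.0755]
 [-1.      0.0004  0.0003]] [-0.006  0.002  0.001  0.001 -0.     0.002]
[ 0.4072 -0.2193  0.    ] [ 0.4715 -0.0073 -0.0106 -0.0014  0.0002 -0.0002]
```

View pics/w1.png

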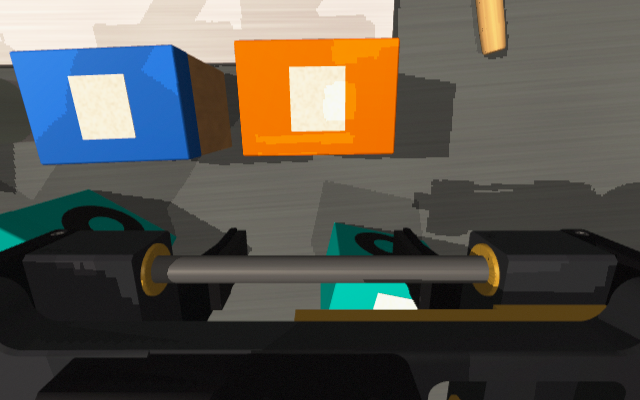

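The wrist view shows orange centred between the fingers (column 317, near edge at row 155), with free floor below them. Next I descend and push gently towards the stop.

Request:
drive_tool:
  steps:
    - [0.15,0,-0.01,0,0,0]
    - [0.3,0,-0.01,0,0,0]
    - [0.43,0,-0.01,0,0,0]
    - [0.445,0,-0.01,0,0,0]
    - [0.445,0,-0.04,0,0,0]
    - [0.445,0,-0.07,0,0,0]
    - [0.445,0,-0.09,0,0,0]
    - [0.445,0,-0.11,0,0,0]
    - [0.445,0,-0.12,0,0,0]
    - [0.445,0,-0.13,0,0,0]
    - [0.445,0,-0.14,0,0,0]
    - [0.445,0,-0.14,0,0,0]

```text
time: 2.55
tool_pos: [0.4441, -0.2225, 0.1001]
orientation: [-2.178, 0.078, 2.191]
ft_force: [-11.4, -0.3, 7.5]
width: 1.001
```

```bash
python3 - <<'E'
from h import *
o,tp,T=pose();print(o['time'],tp,o['ft_force'],PX@(tp-[.655,-.053,0]))
cv2.imwrite("pics/s2.png",cv2.resize(r.grab_frame("side")[20:280,150:420,::-1],None,fx=2.2,fy=2.2))
E
```

```text
2.55 [ 0.4441 -0.2225  0.1001] [-11.4232  -0.3461   7.5048] -0.19791702401883393
```

View pics/s2.png

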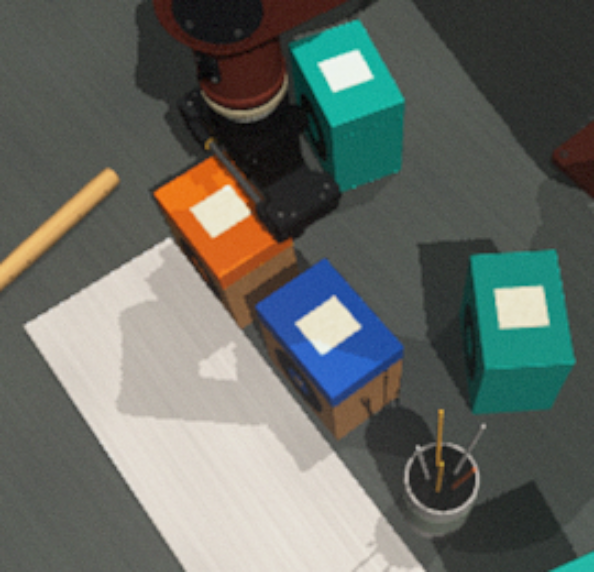

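Orange is now against the stop (11 N), and blue and the tin look unmoved. Now I raise the contact point and tip along the arc.

Request:
drive_tool:
  steps:
    - [0,0,0.02,0,0,0]
    - [-0.035,0,0.02,0,0,0]
    - [-0.07,0,0.01,0,0,0]
    - [-0.07,0,0,0,0,0]
    - [-0.09,0,-0.03,0,0,0]
    - [-0.115,0,-0.07,0,0,0]
    - [-0.13,0,-0.105,0,0,0]
    - [-0.145,0,-0.14,0,0,0]
    - [-0.155,0,-0.17,0,0,0]
    - [-0.155,0,-0.17,0,0,0]

```text
time: 3.6
tool_pos: [0.4989, -0.2271, 0.1475]
orientation: [-2.188, 0.081, 2.182]
ft_force: [-2.2, 0.2, 0.3]
width: 0.998
```

```bash
python3 - <<'E'
from h import *
o,tp,T=pose();print(o['time'],tp,o['ft_force'],PX@(tp-[.655,-.053,0]))
cv2.imwrite("pics/s3.png",cv2.resize(r.grab_frame("side")[20:280,150:420,::-1],None,fx=2.2,fy=2.2))
E
```

```text
3.6 [ 0.4989 -0.2271  0.1475] [-2.2087  0.1845  0.3323] -0.14289230788493779
```

View pics/s3.png

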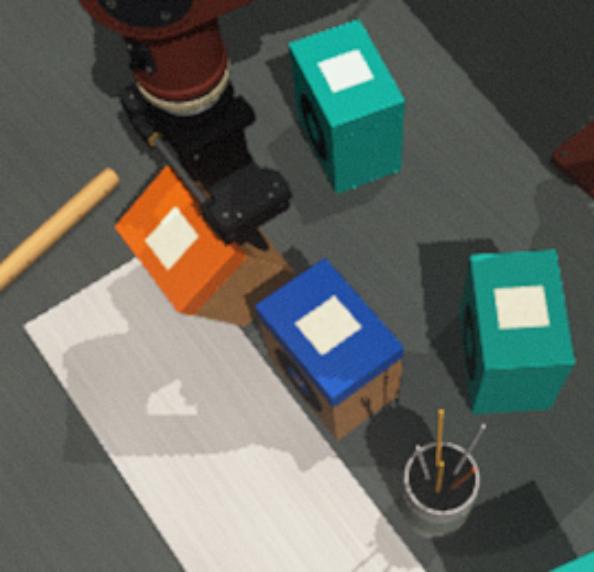

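Orange is tilted about 25° and staying square (2 N). I continue slowly past the balance point.

Request:
drive_tool:
  steps:
    - [-0.005,0,-0.02,0,0,0]
    - [-0.01,0,-0.04,0,0,0]
    - [-0.013,0,-0.055,0,0,0]
    - [-0.015,0,-0.07,0,0,0]
    - [-0.015,0,-0.085,0,0,0]
    - [-0.015,0,-0.1,0,0,0]
    - [-0.015,0,-0.115,0,0,0]
    - [-0.015,0,-0.13,0,0,0]
    - [-0.015,0,-0.13,0,0,0]
    - [-0.015,0,-0.13,0,0,0]

```text
time: 4.65
tool_pos: [0.5359, -0.2294, 0.1509]
orientation: [-2.184, 0.08, 2.184]
ft_force: [0.8, -0.2, 1.2]
width: 1.001
```

```bash
python3 - <<'E'
from h import *
o,tp,T=pose();print(o['time'],tp,o['ft_force'],PX@(tp-[.655,-.053,0]))
cv2.imwrite("pics/s4.png",cv2.resize(r.grab_frame("side")[20:280,150:420,::-1],None,fx=2.2,fy=2.2))
E
```

```text
4.65 [ 0.5359 -0.2294  0.1509] [ 0.7729 -0.2299  1.1757] -0.10582341177617358
```

View pics/s4.png

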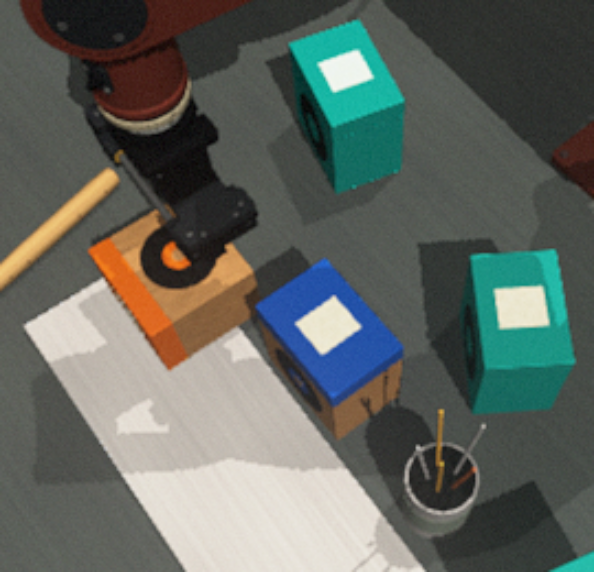

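Orange lies on the plate. I'll lift clear, back off and measure.

Request:
drive_tool:
  steps:
    - [-0.12,0,0,0,0,0]
    - [-0.25,0,0.05,0,0,0]
    - [-0.3,0,0.2,0,0,0]
    - [-0.3,0,0.35,0,0,0]
    - [-0.3,0,0.45,0,0,0]
    - [-0.3,0,0.45,0,0,0]
    - [-0.3,0,0.45,0,0,0]

```text
time: 5.4
tool_pos: [0.4012, -0.2198, 0.2416]
orientation: [-2.185, 0.083, 2.182]
ft_force: [-0.0, -0.4, 1.3]
width: 0.998
```

```bash
python3 - <<'E'
from h import *
o,tp,T=pose();print(o['time'],tp,o['ft_force'])
cv2.imwrite("pics/s5.png",cv2.resize(r.grab_frame("scene")[100:350,90:400,::-1],None,fx=2.4,fy=2.4,interpolation=cv2.INTER_CUBIC))
cv2.imwrite("pics/s6.png",cv2.resize(r.grab_frame("side")[60:280,150:420,::-1],None,fx=2.5,fy=2.5,interpolation=cv2.INTER_CUBIC))
E
```

```text
5.4 [ 0.4012 -0.2198  0.2416] [-0.0148 -0.3573  1.2527]
```

View pics/s5.png

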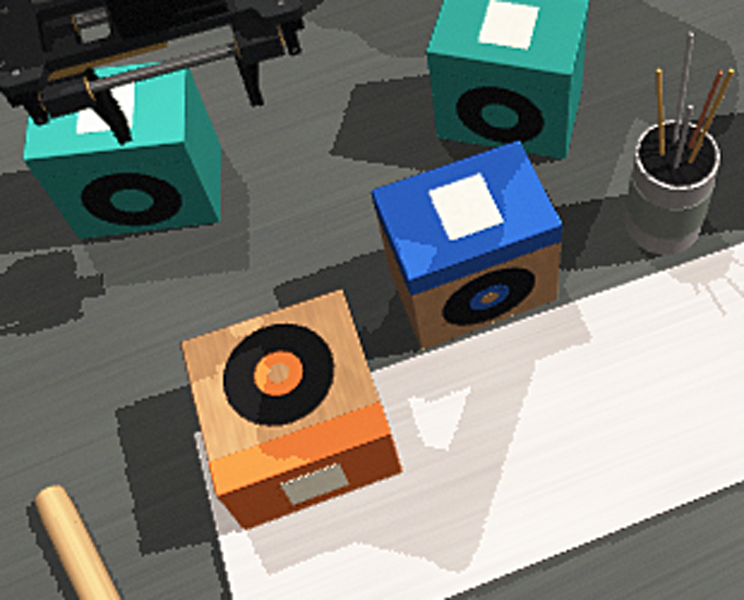

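View pics/s6.png

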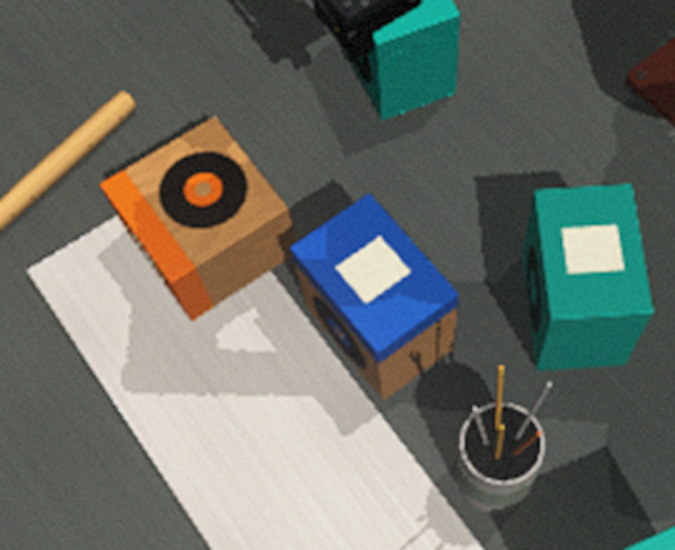

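Both views show orange lying with its disc label up, square to the plate, and blue and the tin upright. I'll check the numbers from the top-face corners.

```bash
python3 - <<'E'
from h import *
c0=np.array([.655,-.053,0])
for n,k,off,px in (('scene',2.4,(90,100),[(182,342),(344,290),(388,434),(216,492)]),('side',2.5,(150,60),[(213,115),(290,212),(102,185)])):
    w=unproj(n,np.array(px)/k+off,.102)
    for p in w: print(n,PX@(p-c0),PY@(p-c0))
print(unproj('scene',np.array([(373,188),(520,141),(560,223),(405,282)])/2.4+[90,100],.13).mean(0),'tin',unproj('scene',[np.array((677,155))/2.4+[90,100]],.11))
print(unproj('scene',np.array([(373,238),(520,191),(560,271),(405,330)])/2.4+[90,80],.13).mean(0))
E
```

```text
scene -0.13260543769322888 -0.24855503615969315
scene -0.13202585652475743 -0.11963689546040475
scene -0.004915294385614632 -0.12201375742916265
scene -0.007121686816304836 -0.24928808655757745
side -0.13173368901486962 -0.24904056064042912
side -0.1327672109728493 -0.11374317792531728
side -0.004883134260538203 -0.24443746154252424
[ 0.5004 -0.0503  0.13  ] tin [[0.5163 0.1379 0.11  ]]
[ 0.5013 -0.0507  0.13  ]
```

The base is 32 mm short of the edge (the limit is 45). All four corner readings agree within 1 mm, the carton is square, and its middle is at plate y of about -0.184. I'm handing in.

```bash
python3 -c "
from bench import r
print(r.job_done(), r.get_obs()['time'])"
```

```text
the job is handed in; nothing more can be done
the job is handed in; nothing more can be done
```

The orange carton is lying flat on the storage plate. With the jaws open and parallel to the plate, I pushed its near face at two points, slid it to the stop and then tipped it over. It was never lifted. I handed the job in at about 5.5 s; the interface gives no verdict.

Last checks, from the camera images:
- **Orange carton position:** the former underside is about 32 mm short of the near edge (limit 45 mm). It slid back a little as it fell, and I did not push it forward again.
- **Orange carton angle:** it is square to the plate within about 1°. Its middle is at plate y of about -0.184 m (limit ±0.22 m).
- **Blue carton and tin:** both stand upright. Blue's measured position changed by about 1 mm. The tin changed by about 5 mm between separately picked readings, which fits picking error.
- **Robot:** the gripper is clear of everything. The largest wrist force I read was about 14 N, sampled only at the end of each move.

No check failed or disagreed with another.

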